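# Hang the collet basket in the parts dryer and start it

## Robot

A 7-joint arm with a two-finger parallel gripper is mounted at the origin on a cart in front of the work surface, level with it; the furniture and walls round the work are solid. World frame = base frame: x ahead of the robot, y to its left, z up, the work surface at z = 0. Lengths are in m, angles in rad, forces in N, time in s.
With the tool pointing down it reaches from about 0.4 to 0.875 m from the base axis. Payload 6.5 kg.
Tool frame: the origin (TCP) lies midway between the tips of the shut fingers; the grasp point (between the pads) lies 19 mm behind it; z points along the fingers, y is the line along which they close (so a half turn about z gives the same grasp; the last joint's range is limited). The gripper opens to 85 mm and grips with 20 to 120 N. Pads are 22 mm wide; open, the fingers measure 114 mm over their backs; the gripper's body (76 mm by 85 mm) begins 54 mm behind the grasp point. The pads swing forward as they close: fully open they stand 13 mm farther back than shut.
Start: joints at [-1.191, 0.536, -0.004, 1.538, 0.003, 1.067, -0.071], TCP at [0.28, 0.586, 0.21] pointing down, gripper open.
Joint ranges: [-2.7, 2.7], [-0.37, 2.16], [-1.27, 1.26], [0.24, 2.4], [-1.31, 4.45], [0.19, 1.91], [-2.76, 2.76]. Speed limits (rad/s): [2.39, 2.39, 3.14, 3.14, 3.14, 3.14, 3.14].

## Interface

Orientations are given as a unit quaternion [w, x, y, z].
In Python, from cell import arm gives the robot as it stands. The module is installed in compiled form; this text tells all that it offers.
- The arm moves only by the tool carry_out, never from a script. Its arguments are lists of equal length, an entry for each row: "angular": the turn, a rotation vector about the tool's x, y, z in degrees, a list of three; "translation": the shift along the tool's x, y, z in mm, a list of three; "gripper": the finger opening in mm, from 0 to 85.4. A call has 1 to 10 rows; each row shifts and turns the commanded pose from where the row before left it, along the tool's axes as they then stand; what a row does not reach is not made up. A row lasts 1/8 s, in which the tool goes at most 62.5 mm and 10.7 degrees, less where a joint would pass 70% of its speed; a pose out of reach is approached as far as the arm can. A call with a gripper value outside its range is refused whole. The fingers move at their own pace and stop on an object; the grip force is fixed at half the most. Time passes only in rows, so rows that do not move let the fingers close. It gives the time, the measured TCP pose, the force, the opening and the grip force at its end, in the units of the state.
- arm.sense(): the state, without advancing time (a new reading comes with each control period).
- arm.camera(name): name is "scene" or "top" or "wrist"; returns the picture (420x560x3 uint8, blue, green, red); there is no depth.
- arm.camera_params(name): a dict with "mtx" (3x3 intrinsics, pixels), "rvec" (rotation vector, rad) and "tvec" (3), from world to camera coordinates, as OpenCV has them; the wrist camera has in their place "mount" (4x4, takes a point from camera to tool coordinates, whose origin is the TCP and whose axes are the flange's). Camera axes: x right, y down, z forward; pixel columns grow to the right and rows downward; lengths in m; the calibration is good to about 2 mm. A picture is of the moment at which its call begins: read the wrist's pose just before it. camera_params takes no time and is no camera call.
- arm.finish_job(): hands the job in; it is judged then, once.
Trained networks look in the newest picture that a camera, given by its name, has taken for a name from the list of things; names that differ only in an ending like _2 or _b are one class to them, and where a whole thing is asked for, a point or a joint stands for the part that bears it (a point fixed in the world has none). Each returns a list of dicts, best first, with "conf" (0 to 1); they miss things now and then, are a little off and sometimes report something else, mostly with a low value. They report only what shows in the picture. A call takes as long as a camera call.
- arm.boxes_of(camera, query): "position" ([x, y, z] in m, in world coordinates, good to about 4 mm: the middle of the surface that is visible of it).
- arm.pinpoint(camera, query): "position" ([x, y, z] in m, in world coordinates, good to about 4 mm: a listed point, or the origin of a listed thing).
The state is a dict: "time": time; "joints": joint angles; "dq": joint speeds; "effort": joint torques, N m; "ee_pos": TCP position; "eef_rot": TCP orientation; "contact_force": force on the tool from outside, world axes, zero at the start; "ft_torque": the same for the moment, N m; "width": finger opening in m; "gripper_force": force on a finger pad.
Only numpy, scipy, OpenCV 4.12 (cv2) and the standard library are available. Lean on these libraries where they do the work, as an engineer would, in place of code of your own. Each camera call takes 0.05 s, during which the arm holds its last target. There are 200 camera calls.

## Task

Dry the rinsed collets: hang the basket by its bent lip on the front rim of the dryer's well, so that it hangs inside with its strap where the notch in the lid will come, and let go of it. Then shut the lid fully and, last, switch the dryer on. Keep all three collets in the basket and leave the other things on the bench where they lie.

Things in the scene. Friction and masses are not known exactly. Their poses are not given: they have to be found in the camera images.
- dryer: fixed warm-air parts dryer: white box (mm: x -62..70, y -60..92), deck at z = 88, with a stainless well 80 (x) x 96 (y) inside, floor at z = 35. The well's 3 mm wall stands free above the deck as a collar, rim at z = 112. Origin on the bench under the centre of the well; x points to its back, y to its left, z up
- dryer_rim (a point): middle of the top of the front rim of the well, at (-41.5, 0, 112) in the dryer's frame, halfway through the 3 mm wall; the middle of the lid's notch comes over it in y. Axes as the dryer's
- lid (a joint): dryer lid, rad: 0 = shut on the rim, grows as it opens (1.57 upright, stop at 1.9 leaning back); open at the start. Damped hinge with some friction: it stays where left above about 1.3 rad, sinks shut by itself in 2 to 4 s below about 1.1 rad; 1 to 2 N near its edge moves it
- lid_hinge (a point): middle of the lid's hinge axis (along the dryer's y), at (49, 0, 114.5) in the dryer's frame. The lid is a steel plate 3 thick, 108 wide, reaching 96 from this axis. A notch 34 wide, 22 deep in the middle of its front edge lets the basket's strap and grip through; if the grip stands elsewhere the lid cannot shut
- lid_tab (a point): centre of the outer face of the black finger tab (28 wide, 8 thick) at the lid's free edge: 95 from the hinge axis, 36 to the left (dryer +y) of the lid's middle. That face is 8.5 above the plate's mid-plane; it looks up when shut and to the back when open. The tab's end is 108 from the axis
- toggle (a joint): on-off toggle of the dryer, rad: a black bat 43 long on the deck left of the well, pivot at (30, 74, 94) in the dryer's frame, turning about the dryer's y. 0 = off, leaning 0.4 rad to the front; 0.8 = on, leaning 0.4 rad to the back. It snaps over past the middle; under 1 N at its tip moves it
- toggle_tip (a point): top end of the toggle bat
- basket: loose slotted steel basket, about 0.12 kg: open box 56 (x) x 76 (y) x 36 high. Origin under the centre of its floor, z up. On its -x side a strap 24 wide rises (outer face x = -30), bends outward at z = 48 and down as a lip (inner face x = -37, flared end at z = 28): 7 mm free between strap and lip for the rim
- basket_hook (a point): middle of the underside of the bend, at (-33.5, 0, 48) in the basket's frame: hung properly it sits on the rim. Axes as the basket's
- basket_grip (a point): point to grip, at (-33.5, 0, 76) in the basket's frame, in the red grip above the bend. The grip is 10 thick (basket x) x 24 wide (y) and spans z = 50.5 to 88.5
- collet_a: steel lathe collet 18 dia x 26, loose in the basket; origin at the centre of its tail end
- collet_b: steel lathe collet 21 dia x 29, loose in the basket; origin at the centre of its tail end
- collet_c: brass-coloured lathe collet 22 dia x 32, loose in the basket; origin at the centre of its tail end
- loupe: black loupe, 45 dia x 35, on the bench; bystander, origin at its foot
- tweezers: steel tweezers 117 x 11 x 8 on the bench; bystander
- pin_vice: brass pin vice 109 x 12 x 10 on the bench; bystander
- bar_stock: brass bar 120 x 9 x 9 on the bench; bystander
- lathe_lever (a point): top of the tall black lever at the right end of the lathe's tailstock, fixed, 280 mm above the bench: it leans from here towards the robot and down, about 30 mm thick. An obstacle beside the dryer for arm, gripper and what it carries

How it is judged:
On the way, in this order (a step that is already met when the one before it is completed fails the run):
1. the basket hangs by its lip on the front rim, inside the well, and is let go (x of basket_hook in the frame of dryer_rim between -0.006 and 0.006 m and y of basket_hook in the frame of dryer_rim between -0.006 and 0.006 m and z of basket_hook in the frame of dryer_rim between -0.004 and 0.004 m and angle between basket's own z axis and vertical below 0.15 rad and contact force between the fingers and basket below 0.3 N), for 0.3 s.
2. the lid is shut (value of joint lid below 0.05 rad), for 0.2 s.
3. the dryer is switched on (value of joint toggle above 0.6 rad), for 0.2 s.
At the end, for the whole second after the job is handed in: Bend of the lip within 6 mm of the middle of the front rim (4 mm in height), basket leaning under 0.15 rad, at rest, clear of the well's floor; all three collets in it; lid shut (under 0.05 rad); toggle on (over 0.6 rad) (x of basket_hook in the frame of dryer_rim between -0.006 and 0.006 m and y of basket_hook in the frame of dryer_rim between -0.006 and 0.006 m and z of basket_hook in the frame of dryer_rim between -0.004 and 0.004 m and angle between basket's own z axis and vertical below 0.15 rad and x of collet_a in the frame of basket between -0.03 and 0.03 m and y of collet_a in the frame of basket between -0.04 and 0.04 m and z of collet_a in the frame of basket between -0.005 and 0.036 m and x of collet_b in the frame of basket between -0.03 and 0.03 m and y of collet_b in the frame of basket between -0.04 and 0.04 m and z of collet_b in the frame of basket between -0.005 and 0.036 m and x of collet_c in the frame of basket between -0.03 and 0.03 m and y of collet_c in the frame of basket between -0.04 and 0.04 m and z of collet_c in the frame of basket between -0.005 and 0.036 m and value of joint lid below 0.05 rad and value of joint toggle above 0.6 rad and linear speed of basket below 0.02 m/s); the robot touches nothing.
It fails at once if a collet comes out of the basket (not (x of collet_a in the frame of basket between -0.03 and 0.03 m and y of collet_a in the frame of basket between -0.04 and 0.04 m and z of collet_a in the frame of basket between -0.005 and 0.036 m and x of collet_b in the frame of basket between -0.03 and 0.03 m and y of collet_b in the frame of basket between -0.04 and 0.04 m and z of collet_b in the frame of basket between -0.005 and 0.036 m and x of collet_c in the frame of basket between -0.03 and 0.03 m and y of collet_c in the frame of basket between -0.04 and 0.04 m and z of collet_c in the frame of basket between -0.005 and 0.036 m)).
It fails at once if a bystander is pushed out of its place by more than 30 mm (distance of any of loupe, tweezers, pin_vice, bar_stock from where it was at the start of the episode above 0.03 m).
It also fails if it takes over 54 s, if anything falls off the work surface, if the arm or the gripper's body presses on something with over 40 N, if the wrist force passes 120 N, or if a joint passes its speed limit or range.

## Working session

There is one attempt and no reset: what is moved stays moved. The work goes in short steps, Python scripts to look and compute and a tool call to move; the robot and the scene stay as the last step left them, time stands still between calls to the robot, and variables do not carry over. Pictures are saved under pics/ and viewed, at most 10 in all, crops included, and the job is handed in when it is done.

Besides the shell and the picture viewer there is one more tool, called after ">>>" by a JSON object that holds its "api" and its "payload". carry_out: Moves the arm, as the interface text tells. Its arguments: {"type":"object","properties":{"angular":{"type":"array","items":{"type":"array","items":{"type":"number"}}},"translation":{"type":"array","items":{"type":"array","items":{"type":"number"}}},"gripper":{"type":"array","items":{"type":"number"}}},"required":["angular","translation","gripper"]}

```bash
mkdir -p pics; cat > h.py <<'E'
from cell import arm
import numpy as np, cv2
from scipy.spatial.transform import Rotation as R
def snap(c,f=None):
    im=arm.camera(c)
    if f: cv2.imwrite('pics/'+f,im)
    return im
def pts(c,names,k=2):
    for n in names:
        print(c,n,[(np.round(np.array(d['position'])*1000).astype(int).tolist(),round(d['conf'],2)) for d in arm.pinpoint(c,n)[:k]])
def rot(s): q=s['eef_rot']; return R.from_quat([q[1],q[2],q[3],q[0]])
E
python3 - <<'E'
from h import *
s=arm.sense();print(s['time'],s['ee_pos'],rot(s).as_matrix().round(3),s['width'])
a=snap('scene','s0.png');b=snap('top','t0.png')
cv2.imwrite('pics/st0.png',cv2.resize(np.vstack([a,b]),(560,600)) if 0 else a)
N=['dryer','dryer_rim','lid_hinge','lid_tab','toggle_tip','basket','basket_hook','basket_grip','loupe','tweezers','pin_vice','bar_stock','lathe_lever']
for c in('scene','top'): pts(c,N)
E
```

```text
0.0 [0.27997027 0.58586521 0.2095879 ] [[-0.902  0.431 -0.001]
 [ 0.431  0.902 -0.002]
 [-0.    -0.002 -1.   ]] 0.08543173375216653
scene dryer [([475, -405, -2], 0.89)]
scene dryer_rim [([436, -395, 111], 0.81)]
scene lid_hinge [([525, -419, 117], 0.92)]
scene lid_tab [([556, -389, 204], 0.85)]
scene toggle_tip [([507, -339, 136], 0.38)]
scene basket [([497, -65, -1], 0.66)]
scene basket_hook [([621, -126, -8], 0.66), ([460, -59, 46], 0.58)]
scene basket_grip [([463, -61, 77], 0.61)]
scene loupe [([605, -241, -2], 0.86)]
scene tweezers [([623, -126, -8], 0.69)]
scene pin_vice [([404, -146, -2], 0.58)]
scene bar_stock [([411, -22, 0], 0.7)]
scene lathe_lever [([402, -240, 280], 0.62)]
top dryer [([476, -403, 0], 0.93), ([409, -147, 2], 0.52)]
top dryer_rim [([432, -394, 112], 0.56)]
top lid_hinge [([525, -418, 112], 0.84), ([496, -65, 0], 0.57)]
top lid_tab [([553, -391, 211], 0.92)]
top toggle_tip [([507, -340, 133], 0.54), ([486, -89, -1], 0.44)]
top basket [([495, -63, 0], 0.73), ([461, -58, 75], 0.35)]
top basket_hook [([460, -56, 46], 0.65), ([406, -146, 2], 0.62)]
top basket_grip [([404, -149, 3], 0.75), ([457, -58, 74], 0.59)]
top loupe [([598, -243, 0], 0.73), ([477, -407, 2], 0.3)]
top tweezers []
top pin_vice [([404, -144, 3], 0.49)]
top bar_stock [([412, -24, -2], 0.46)]
top lathe_lever [([399, -242, 278], 0.79)]
```

View pics/s0.png

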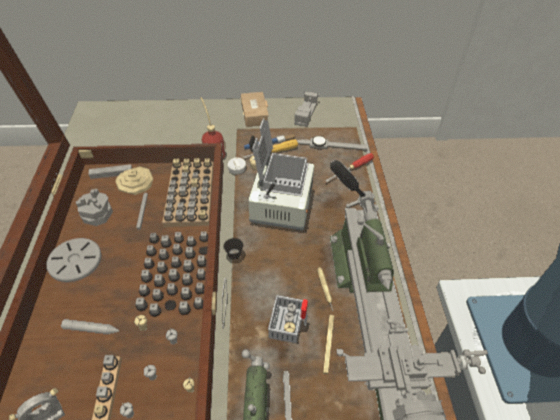

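View pics/t0.png

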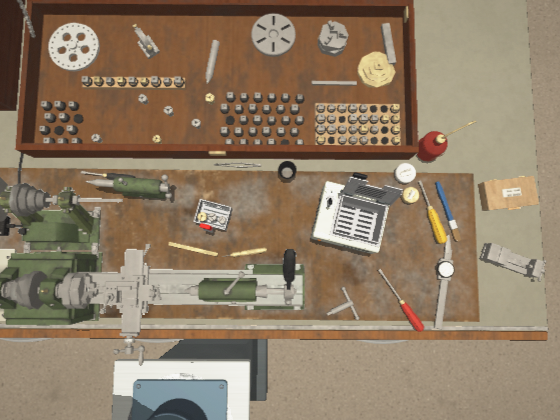

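>>> {"api": "carry_out", "payload": {"angular": [[0, 0, 10.5], [0, 0, 10.5], [0, 0, 10.5], [0, 0, 10.5], [0, 0, 10.5], [0, 0, 10.5], [0, 0, 10.5], [0, 0, 0], [0, 0, 0], [0, 0, 0]], "translation": [[0, 0, -13], [0, 0, -13], [0, 0, -13], [0, 0, -13], [0, 0, -13], [0, 0, -13], [0, 0, -12], [-50, 23, 0], [-50, 23, 0], [-50, 23, 0]], "gripper": [85, 85, 85, 85, 85, 85, 85, 85, 85, 85]}}

```text
time: 2.65
ee_pos: [0.3252, 0.4258, 0.3006]
eef_rot: [-0.0, 0.761, 0.649, 0.0]
contact_force: [0.6, -0.2, 0.3]
width: 0.0854
gripper_force: 0.0
```

>>> {"api": "carry_out", "payload": {"angular": [[0, 0, 0], [0, 0, 0], [0, 0, 0], [0, 0, 0], [0, 0, 0], [0, 0, 0], [0, 0, 0], [0, 0, 0], [0, 0, 0], [0, 0, 0]], "translation": [[-51, 23, 0], [-51, 23, 0], [-51, 23, 0], [-51, 23, 0], [-51, 23, 0], [-51, 23, 0], [-51, 23, 0], [-51, 23, 0], [-51, 23, 0], [0, 0, 0]], "gripper": [85, 85, 85, 85, 85, 85, 85, 85, 85, 85]}}

```text
time: 3.9
ee_pos: [0.4575, -0.0629, 0.301]
eef_rot: [0.001, 0.763, 0.646, -0.0]
contact_force: [-0.0, -0.3, -0.1]
width: 0.0852
gripper_force: 0.0
```

```bash
python3 - <<'E'
from h import *
s=arm.sense();print(s['time'],s['ee_pos'],rot(s).as_matrix().round(3),s['joints'],s['contact_force'])
print(np.array(arm.camera_params('wrist')['mount']).round(3))
snap('wrist','w1.png');pts('wrist',['basket','basket_hook','basket_grip','pin_vice','bar_stock'])
E
```

```text
3.9 [ 0.45749635 -0.06287218  0.30098774] [[ 0.165  0.986  0.001]
 [ 0.986 -0.165 -0.002]
 [-0.001  0.002 -1.   ]] [-0.66797683  0.11850285  0.78044344  1.93740683 -0.09095909  1.11992684
 -0.01701758] [-0.02603631 -0.31078154 -0.1307844 ]
[[-0.001 -0.958 -0.285  0.072]
 [ 1.    -0.    -0.001  0.   ]
 [ 0.    -0.285  0.958 -0.163]
 [ 0.     0.     0.     1.   ]]
wrist basket [([494, -70, 0], 0.69)]
wrist basket_hook [([463, -59, 46], 0.88)]
wrist basket_grip [([459, -62, 72], 0.77), ([495, -70, -1], 0.38)]
wrist pin_vice [([408, -142, -2], 0.63)]
wrist bar_stock [([410, -20, -3], 0.83)]
```

View pics/w1.png

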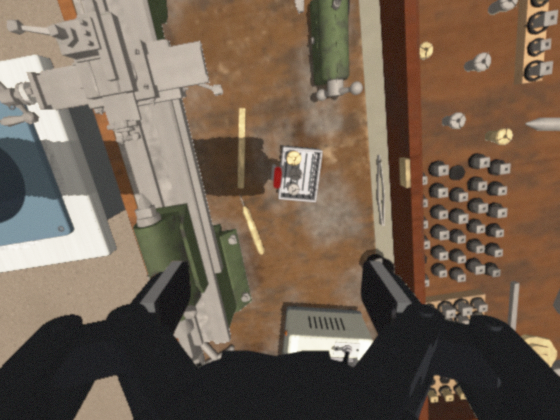

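```bash
cat >> h.py <<'E'
def proj(c):
    p=arm.camera_params(c); K=np.array(p['mtx'])
    if c=='wrist':
        s=arm.sense(); M=np.array(p['mount']); T=np.eye(4); T[:3,:3]=rot(s).as_matrix(); T[:3,3]=s['ee_pos']
        W=np.linalg.inv(T@M)
    else:
        W=np.eye(4); W[:3,:3]=cv2.Rodrigues(np.array(p['rvec'],float))[0]; W[:3,3]=np.ravel(p['tvec'])
    return K,W
def pix(c,P,KW=None):
    K,W=KW or proj(c); P=np.atleast_2d(P); q=(W[:3,:3]@P.T+W[:3,3:]).T@K.T
    return q[:,:2]/q[:,2:]
def back(c,uv,z,KW=None):
    K,W=KW or proj(c); C=-W[:3,:3].T@W[:3,3]
    d=W[:3,:3].T@np.linalg.inv(K)@np.r_[uv,1]; return C+d*(z-C[2])/d[2]
E
python3 - <<'E'
from h import *
im=cv2.imread('pics/w1.png')
hs=cv2.cvtColor(im,cv2.COLOR_BGR2HSV)
m=((hs[...,0]<6)|(hs[...,0]>174))&(hs[...,1]>170)&(hs[...,2]>90)
m[:140]=0;m[220:]=0;m[:,:260]=0;m[:,340:]=0
ys,xs=np.nonzero(m);print(len(xs),xs.min(),xs.max(),ys.min(),ys.max())
r=cv2.minAreaRect(np.c_[xs,ys].astype(np.float32));print(r)
for z in(.07,.0885):print(z,back('wrist',(xs.mean(),ys.mean()),z))
c=cv2.resize(im[130:220,250:340],None,fx=6,fy=6,interpolation=cv2.INTER_CUBIC);cv2.imwrite('pics/c1.png',c)
E
```

```text
114 274 280 167 187
((277.0000305175781, 177.0), (5.953667163848877, 20.093626022338867), 7.125016689300537)
0.07 [ 0.45972734 -0.05366062  0.07      ]
0.0885 [ 0.46013845 -0.05045849  0.0885    ]
```

View pics/c1.png

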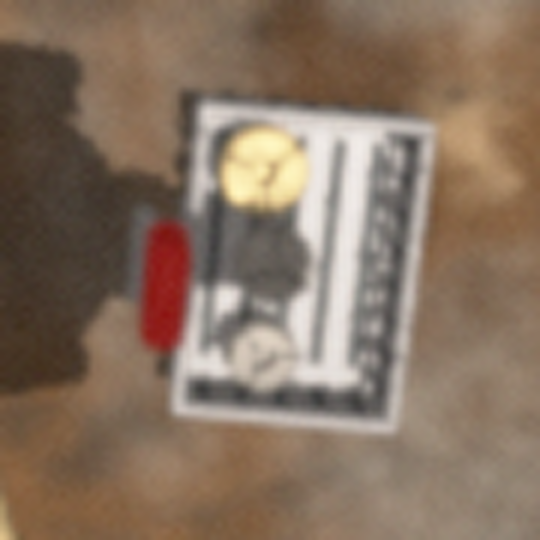

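```bash
python3 - <<'E'
from h import *
c=np.array([[195,100],[435,122],[400,432],[172,415]])/6+[250,130]
P=np.array([back('wrist',u,.036)[:2] for u in c])*1000
print(P.round(1),P.mean(0))
for a,b in((0,1),(3,2),(3,0),(2,1)):
    d=P[b]-P[a];print(np.hypot(*d).round(1),np.degrees(np.arctan2(d[1],d[0])).round(1))
# grip top vs y: refine, back at .0885 of top face centre
print(back('wrist',(250+168/6,130+285/6),.0885))
E
```

```text
[[ 473.5  -17.5]
 [ 529.4  -31.4]
 [ 512.3 -106.2]
 [ 456.4  -93. ]] [492.9068033  -62.03702368]
57.6 -14.0
57.5 -13.3
77.5 77.2
76.7 77.1
[ 0.46138926 -0.05118634  0.0885    ]
```

>>> {"api": "carry_out", "payload": {"angular": [[0, 0, 3.7], [0, 0, 0], [0, 0, 0], [0, 0, 0], [0, 0, 0], [0, 0, 0], [0, 0, 0], [0, 0, 0], [0, 0, 0], [0, 0, 0]], "translation": [[0, 0, 0], [9, 1, 50], [0, 0, 55], [0, 0, 55], [0, 0, 45], [0, 0, 26], [0, 0, 12], [0, 0, 0], [0, 0, 0], [0, 0, 0]], "gripper": [65, 65, 65, 65, 65, 65, 65, 65, 0, 0]}}

```text
time: 5.45
ee_pos: [0.461, -0.0496, 0.0585]
eef_rot: [0.0, 0.781, 0.624, 0.001]
contact_force: [-0.3, 0.2, -0.6]
width: 0.0293
gripper_force: 0.0
```

>>> {"api": "carry_out", "payload": {"angular": [[0, 0, 0], [0, 0, 0], [0, 0, 0]], "translation": [[0, 0, 0], [0, 0, 0], [0, 0, 0]], "gripper": [0, 0, 0]}}

```text
time: 5.82
ee_pos: [0.4612, -0.0498, 0.0583]
eef_rot: [0.001, 0.781, 0.624, 0.001]
contact_force: [0.5, 1.3, 6.4]
width: 0.0075
gripper_force: 58.7
```

```bash
python3 - <<'E'
from h import *
s=arm.sense();print(s['time'],s['ee_pos'],rot(s).as_matrix().round(3),s['joints'],s['contact_force'],s['width'],s['gripper_force'])
snap('wrist','w2.png');pts('wrist',['basket','basket_hook','basket_grip'])
E
```

```text
5.825 [ 0.46120484 -0.04980017  0.05829221] [[ 0.221  0.975  0.002]
 [ 0.975 -0.221  0.   ]
 [ 0.001  0.002 -1.   ]] [-0.43253784  0.53897743  0.55384104  2.14878812 -0.51428442  0.58177472
  0.27319339] [0.45346493 1.25618265 6.44039314] 0.00749723328457974 58.74518769647693
wrist basket [([490, -68, -1], 0.72)]
wrist basket_hook [([461, -63, 49], 0.64)]
wrist basket_grip [([459, -60, 71], 0.82)]
```

View pics/w2.png

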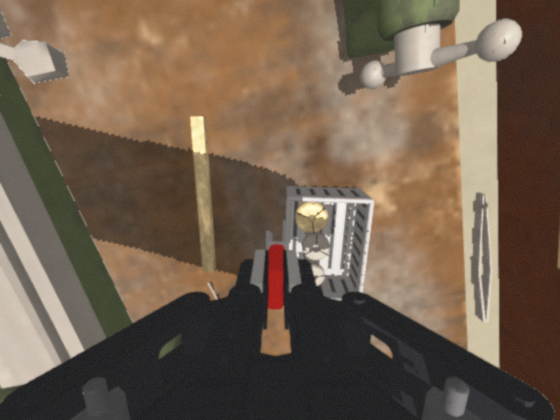

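```bash
python3 - <<'E'
from h import *
im=cv2.imread('pics/w2.png')
s=arm.sense();Rm=rot(s).as_matrix();t=np.array(s['ee_pos'])
for n,u,z in(('L',(287,188),.036),('R',(373,199),.036),('redfar_top',(276,246),.0885)):
    P=back('wrist',u,z);print(n,P.round(4),(Rm.T@(P-t)*1000).round(1))
cv2.imwrite('pics/c2.png',cv2.resize(im[170:320,230:390],None,fx=4,fy=4,interpolation=cv2.INTER_CUBIC))
E
```

```text
L [ 0.4759 -0.0194  0.036 ] [32.9  7.6 22.3]
R [ 0.5291 -0.039   0.036 ] [25.5 63.8 22.4]
redfar_top [ 0.4649 -0.0352  0.0885] [ 15.1   0.5 -30.2]
```

View pics/c2.png

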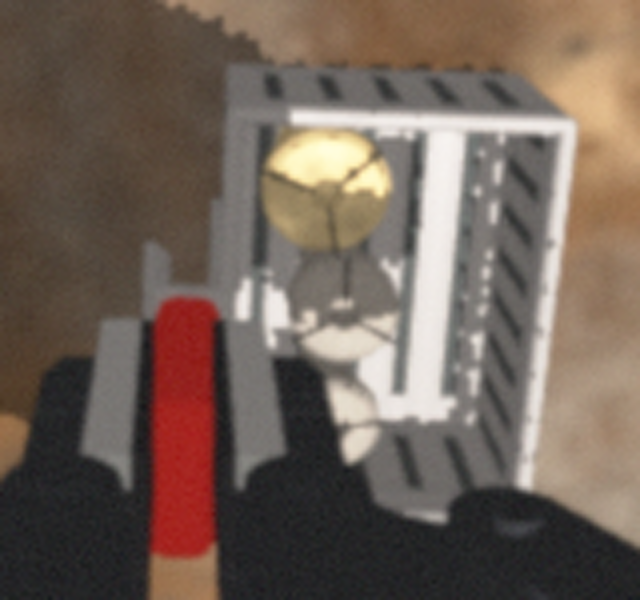

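```bash
python3 - <<'E'
from h import *
s=arm.sense();Rm=rot(s).as_matrix();t=np.array(s['ee_pos'])
for n,u,z in(('L',(289.5,199.5),.036),('R',(373,200.5),.036),('g+top',(276.5,270),.0885),('g-top',(276.5,308.7),.0885),('g+bot',(276.5,244.3),.0505)):
    P=back('wrist',u,z);print(n,P.round(4),(Rm.T@(P-t)*1000).round(1))
E
```

```text
L [ 0.4759 -0.0272  0.036 ] [25.2  9.4 22.3]
R [ 0.529 -0.04   0.036] [24.5 63.9 22.4]
g+top [ 0.4623 -0.048   0.0885] [  2.    0.7 -30.2]
g-top [ 0.4573 -0.0699  0.0885] [-20.5   0.7 -30.2]
g+bot [ 0.462  -0.0501  0.0505] [-0.1  0.8  7.8]
```

>>> {"api": "carry_out", "payload": {"angular": [[0, 0, 0], [0, 0, 0], [0, 0, 0], [0, 0, 0], [0, 0, 0], [0, 0, 0], [0, 0, 0], [0, 0, 0]], "translation": [[0, 0, 0], [0, 0, 0], [-5, 0, 0], [-5.5, 0, 0], [0, 0, 0], [0, 0, 0], [0, 0, 0], [0, 0, 0]], "gripper": [30, 30, 30, 30, 0, 0, 0, 0]}}

```text
time: 7.02
ee_pos: [0.4582, -0.0605, 0.0578]
eef_rot: [0.001, 0.781, 0.624, 0.0]
contact_force: [-0.3, -3.2, 5.6]
width: 0.0082
gripper_force: 59.9
```

>>> {"api": "carry_out", "payload": {"angular": [[0, 0, 0], [0, 0, 0], [0, 0, 0], [0, 0, 0], [0, 0, 0], [0, 0, 0]], "translation": [[0, 0, -5], [0, 0, -15], [0, 0, -30], [0, 0, -35], [0, 0, -15], [0, 0, 0]], "gripper": [0, 0, 0, 0, 0, 0]}}

```text
time: 7.78
ee_pos: [0.4583, -0.0595, 0.1582]
eef_rot: [0.0, 0.781, 0.625, 0.001]
contact_force: [0.5, 0.6, -1.9]
width: 0.0078
gripper_force: 59.0
```

```bash
python3 - <<'E'
from h import *
s=arm.sense();print(s['time'],s['ee_pos'],rot(s).as_matrix().round(3),s['joints'],s['contact_force'],s['width'],s['gripper_force'])
im=snap('wrist','w3.png');pts('wrist',['basket_hook','basket_grip','dryer_rim'])
cv2.imwrite('pics/c3.png',cv2.resize(im[170:370,200:400],None,fx=3,fy=3,interpolation=cv2.INTER_CUBIC))
E
```

```text
7.775 [ 0.45828255 -0.05950895  0.15815027] [[ 0.22   0.976  0.002]
 [ 0.976 -0.22   0.001]
 [ 0.001  0.002 -1.   ]] [-0.55989583  0.35510026  0.71971252  2.09929728 -0.3279776   0.79604321
  0.13973713] [ 0.45314074  0.60623062 -1.87416376] 0.007769023396339474 59.047059416770935
wrist basket_hook [([459, -58, 150], 0.63)]
wrist basket_grip [([456, -62, 172], 0.66)]
wrist dryer_rim []
```

View pics/c3.png

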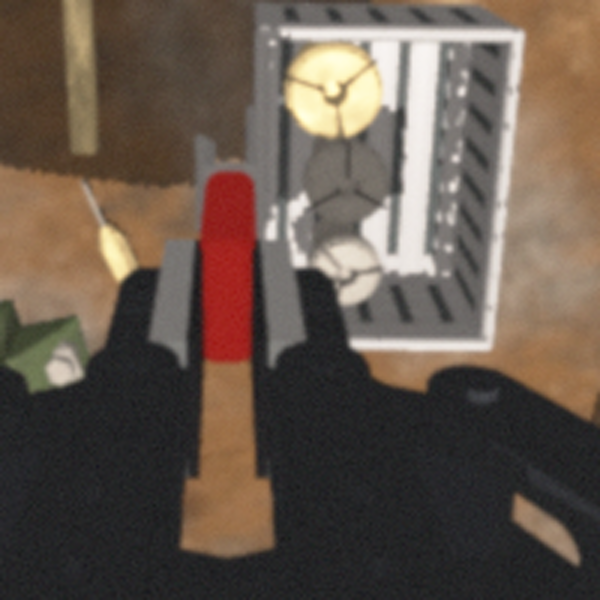

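```bash
python3 - <<'E'
from h import *
s=arm.sense();Rm=rot(s).as_matrix();t=np.array(s['ee_pos']);KW=proj('wrist')
for n,u,z in(('FL',(292.7,181.7),22),('FR',(374,181.7),22),('NR',(364.3,285.5),22),('g+top',(276,250),-30.5),('g-top',(276,290),-30.5),('g+bot',(276,227.3),7.5)):
    P=back('wrist',u,t[2]-z/1000);print(n,(Rm.T@(P-t)*1000).round(1))
# full PnP of basket in tool frame: points in basket frame
obj=np.array([[-28,38,36],[28,38,36],[28,-38,36],[-33.5,12,88.5],[-33.5,-12,88.5],[-33.5,12,50.5]],float)
im=np.array([[292.7,181.7],[374,181.7],[364.3,285.5],[276,250],[276,290],[276,227.3]])
ok,rv,tv=cv2.solvePnP(obj,im,KW[0],None,flags=cv2.SOLVEPNP_SQPNP)
ok,rv,tv=cv2.solvePnP(obj,im,KW[0],None,rv,tv,True)
M=np.array(arm.camera_params('wrist')['mount'])
A=M[:3,:3]@cv2.Rodrigues(rv)[0]; b=M[:3,:3]@tv.ravel()+M[:3,3]*1000
print((Rm@A).round(3)); print('hook in tool',(A@[-33.5,0,48]+b).round(1),'grip',(A@[-33.5,0,76]+b).round(1))
print(np.abs(cv2.projectPoints(obj,rv,tv,KW[0],None)[0].reshape(-1,2)-im).round(1).tolist())
E
```

```text
FL [37.1 11.2 22. ]
FR [37.1 63.2 21.8]
NR [-37.8  63.4  21.9]
g+top [ 13.1   0.5 -30.5]
g-top [ -9.2   0.5 -30.5]
g+bot [11.3  0.5  7.5]
[[ 0.973  0.222 -0.06 ]
 [-0.222  0.975  0.012]
 [ 0.061  0.002  0.998]]
hook in tool [-2.5  2.9 18.3] grip [-2.6  1.2 -9.7]
[[3.7, 0.1], [0.6, 1.2], [0.0, 0.0], [0.2, 0.1], [0.2, 0.4], [3.5, 1.7]]
```

>>> {"api": "carry_out", "payload": {"angular": [[0, 0, 0], [0, 0, 0], [0, 0, 0], [0, 0, 0], [0, 0, 0], [0, 0, 0], [0, 0, 0], [0, 0, 0]], "translation": [[0, 0, -20], [0, 0, -45], [0, 0, -45], [0, 10, -32], [-25, 18, 0], [-45, 20, 0], [-45, 20, 0], [-42, 10, 0]], "gripper": [0, 0, 0, 0, 0, 0, 0, 0]}}

```text
time: 8.98
ee_pos: [0.4992, -0.2318, 0.2982]
eef_rot: [-0.0, 0.781, 0.624, -0.001]
contact_force: [0.2, 1.0, -1.6]
width: 0.0081
gripper_force: 59.0
```

>>> {"api": "carry_out", "payload": {"angular": [[0, 0, 1.1], [0, 0, 1.1], [0, 0, 0], [0, 0, 0], [0, 0, 0]], "translation": [[-44, 3, 0], [-44, 3, 0], [-43, 3, 0], [-20, 0, 0], [0, 0, 0]], "gripper": [0, 0, 0, 0, 0]}}

```text
time: 9.6
ee_pos: [0.4699, -0.3805, 0.2983]
eef_rot: [-0.001, 0.794, 0.608, -0.001]
contact_force: [0.0, 0.6, -1.5]
width: 0.0083
gripper_force: 59.0
```

```bash
python3 - <<'E'
from h import *
s=arm.sense();print(s['time'],s['ee_pos'],rot(s).as_matrix().round(3),s['joints'],s['contact_force'],s['width'],s['gripper_force'])
a=snap('wrist','w4.png')
pts('wrist',['dryer','dryer_rim','lid_hinge','lid_tab','toggle_tip','basket_hook'])
b=snap('scene','s4.png');cv2.imwrite('pics/m4.png',np.hstack([cv2.resize(a,(400,300)),cv2.resize(b[20:320,200:400],(400,600))[:300]]) )
cv2.imwrite('pics/m4.png',np.hstack([cv2.resize(a,(480,360)),cv2.resize(b[60:300,200:400],(300,360))]))
snap('top','t4.png')
E
```

```text
9.6 [ 0.46992507 -0.38047929  0.29826999] [[ 0.261  0.965 -0.002]
 [ 0.965 -0.261  0.   ]
 [-0.001 -0.002 -1.   ]] [ 0.01151859  0.48778163  0.85747379  1.59596001 -0.38265931  1.23721464
  0.67452145] [ 0.04708708  0.59470443 -1.49063075] 0.008300078712796527 59.04509961605072
wrist dryer [([479, -408, -3], 0.82)]
wrist dryer_rim [([439, -395, 113], 0.72)]
wrist lid_hinge []
wrist lid_tab [([557, -387, 206], 0.69)]
wrist toggle_tip [([504, -389, 241], 0.63), ([507, -334, 133], 0.48)]
wrist basket_hook [([472, -381, 289], 0.96)]
```

View pics/m4.png

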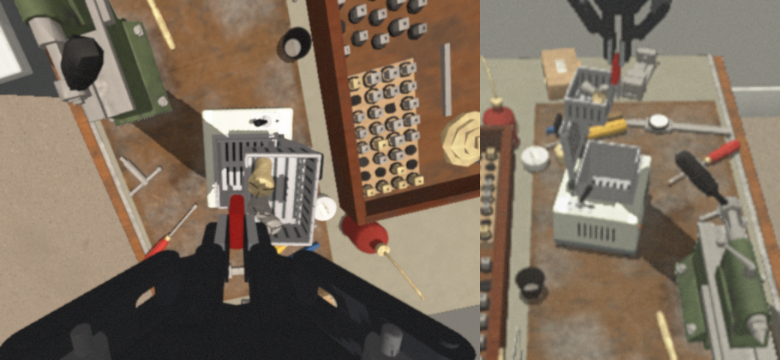

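```bash
python3 - <<'E'
import cv2
im=cv2.imread('pics/w4.png'); c=cv2.resize(im[115:255,225:355],None,fx=4,fy=4,interpolation=cv2.INTER_CUBIC);cv2.imwrite('pics/c4.png',c)
E
```

```text
(no output)
```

View pics/c4.png

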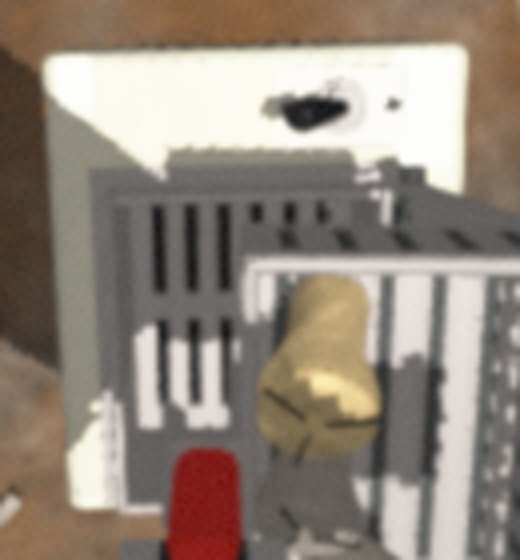

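```bash
python3 - <<'E'
from h import *
f=lambda u:np.array(u)/4+[225,115]
D={'deckFL':((43,58),.088,(-62,92)),'deckBL':((467,47),.088,(70,92)),'deckFR':((72,508),.088,(-62,-60)),'colFL':((92,170),.112,(-43,51)),'colFR':((125,512),.112,(-43,-51))}
P=[];O=[]
for n,(u,z,o) in D.items():
    p=back('wrist',f(u),z)[:2]*1000;P.append(p);O.append(o);print(n,p.round(1))
P=np.array(P);O=np.array(O,float)
def fit(P,O):
    a,b=O-O.mean(0),P-P.mean(0)
    th=np.arctan2((a[:,0]*b[:,1]-a[:,1]*b[:,0]).sum(),(a*b).sum())
    Rm=np.array([[np.cos(th),-np.sin(th)],[np.sin(th),np.cos(th)]]);t=P.mean(0)-Rm@O.mean(0)
    print(np.degrees(th).round(2),'origin',t.round(1),'rim',(Rm@[-41.5,0]+t).round(1),'res',(O@Rm.T+t-P).round(1).tolist())
fit(P,O);fit(P[:3],O[:3])
E
```

```text
deckFL [ 441.8 -302. ]
deckBL [ 568.6 -332.4]
deckFR [ 407.5 -447.3]
colFL [ 449.5 -336.7]
colFR [ 428.9 -444.2]
-13.3 origin [ 480.8 -403.1] rim [ 440.4 -393.6] res [[-0.2, 2.7], [1.5, 2.7], [-0.8, 0.1], [1.2, -6.9], [-1.7, 1.3]]
-13.45 origin [ 480.5 -405. ] rim [ 440.2 -395.3] res [[-0.2, 0.9], [1.4, 0.6], [-1.2, -1.6]]
```

>>> {"api": "carry_out", "payload": {"angular": [[0, 0, -1.7], [0, 0, 0], [0, 0, 0], [0, 0, 0], [0, 0, 0], [0, 0, 0]], "translation": [[0, 0, 0], [-11, -13, 20], [-11.5, -12.5, 40], [0, 0, 40], [0, 0, 18], [0, 0, 0]], "gripper": [0, 0, 0, 0, 0, 0]}}

```text
time: 10.8
ee_pos: [0.4415, -0.3946, 0.181]
eef_rot: [-0.001, 0.784, 0.621, -0.0]
contact_force: [-0.4, -0.4, -1.6]
width: 0.0081
gripper_force: 59.1
```

```bash
python3 - <<'E'
from h import *
s=arm.sense();print(s['time'],s['ee_pos'],rot(s).as_matrix().round(3),s['joints'],s['contact_force'],s['width'],s['gripper_force'])
a=snap('wrist','w5.png')
pts('wrist',['dryer_rim','basket_hook','toggle_tip'])
cv2.imwrite('pics/c5.png',cv2.resize(a[120:340,170:430],None,fx=2.7,fy=2.7,interpolation=cv2.INTER_CUBIC))
E
```

```text
10.8 [ 0.44151695 -0.39459771  0.18098528] [[ 0.228  0.974 -0.001]
 [ 0.974 -0.228  0.001]
 [ 0.001 -0.001 -1.   ]] [ 0.10493856  0.58155038  0.77715541  1.75641942 -0.47423073  1.00281058
  0.83288147] [-0.3916278  -0.35741829 -1.61763604] 0.008056471641738875 59.120855927467346
wrist dryer_rim [([441, -396, 113], 0.59), ([439, -394, 197], 0.16)]
wrist basket_hook [([444, -394, 171], 0.87)]
wrist toggle_tip [([509, -333, 131], 0.57)]
```

View pics/c5.png

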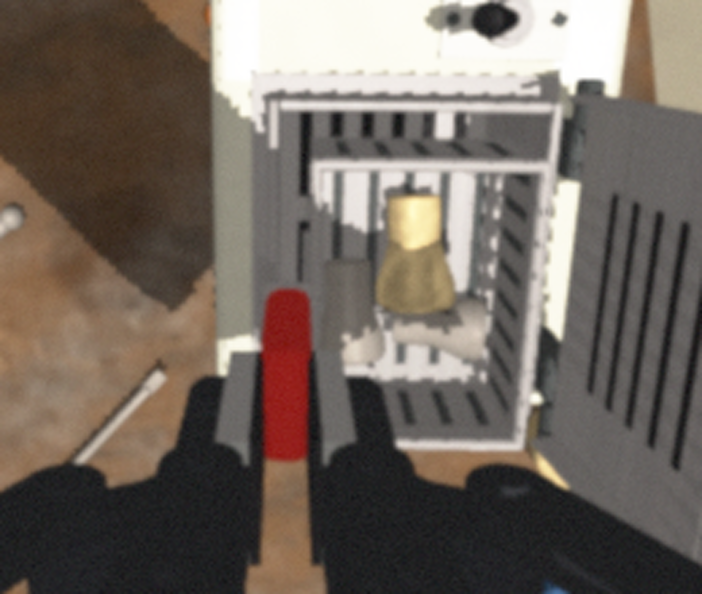

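```bash
python3 - <<'E'
from h import *
s=arm.sense();Rm=rot(s).as_matrix();t=np.array(s['ee_pos'])
f=lambda u:np.array(u)/2.7+[170,120]
for n,u,z in(('cFL -41.5,49.5',(270,104),.112),('cBL 41.5,49.5',(556,105),.112),('bFL',(318,165),t[2]-.022),('bFR',(550,165),t[2]-.022),('bNR',(525,443),t[2]-.022),('g+',(287,352),t[2]+.0305),('g-',(287,458),t[2]+.0305),('deckL',(216,60),.088),('deckL2',(214,330),.088)):
    P=back('wrist',f(u),z);print(n,P.round(4),(Rm.T@(P-t)*1000).round(1))
E
```

```text
cFL -41.5,49.5 [ 0.4492 -0.35    0.112 ] [46.3 -4.1 71. ]
cBL 41.5,49.5 [ 0.5308 -0.3695  0.112 ] [45.9 79.8 71.2]
bFL [ 0.459  -0.3613  0.1611] [37.4  8.1 22. ]
bFR [ 0.5125 -0.3739  0.1611] [37.4 63.  22.1]
bNR [ 0.496  -0.4463  0.1611] [-36.9  63.6  22.2]
g+ [ 0.446  -0.3834  0.2136] [ 12.9   0.6 -30.5]
g- [ 0.441  -0.4047  0.2136] [ -9.    0.6 -30.5]
deckL [ 0.4348 -0.3352  0.088 ] [ 57.5 -21.7  95. ]
deckL2 [ 0.4106 -0.4245  0.088 ] [-35.1 -24.7  95.1]
```

>>> {"api": "carry_out", "payload": {"angular": [[0, 0, 0], [0, 0, 0], [0, 0, 0], [0, 0, 0]], "translation": [[-4.5, -4.6, 0], [0, 0, 17], [0, 0, 16], [0, 0, 0]], "gripper": [0, 0, 0, 0]}}

```text
time: 11.5
ee_pos: [0.4351, -0.3971, 0.1464]
eef_rot: [-0.002, 0.784, 0.621, -0.0]
contact_force: [0.5, -1.1, -1.1]
width: 0.0084
gripper_force: 59.1
```

```bash
python3 - <<'E'
from h import *
s=arm.sense();print(s['time'],s['ee_pos'],rot(s).as_matrix().round(3),s['contact_force'],s['width'])
a=snap('wrist','w6.png')
pts('wrist',['dryer_rim','basket_hook'])
cv2.imwrite('pics/c6.png',cv2.resize(a[120:340,210:410],None,fx=2.7,fy=2.7,interpolation=cv2.INTER_CUBIC))
E
```

```text
11.5 [ 0.43508218 -0.39713546  0.14637639] [[ 0.229  0.973 -0.003]
 [ 0.973 -0.229  0.002]
 [ 0.002 -0.003 -1.   ]] [ 0.53284153 -1.07000414 -1.12708979] 0.008369800734723236
wrist dryer_rim [([439, -396, 114], 0.63), ([479, -382, 99], 0.19)]
wrist basket_hook [([437, -396, 136], 0.73)]
```

View pics/c6.png

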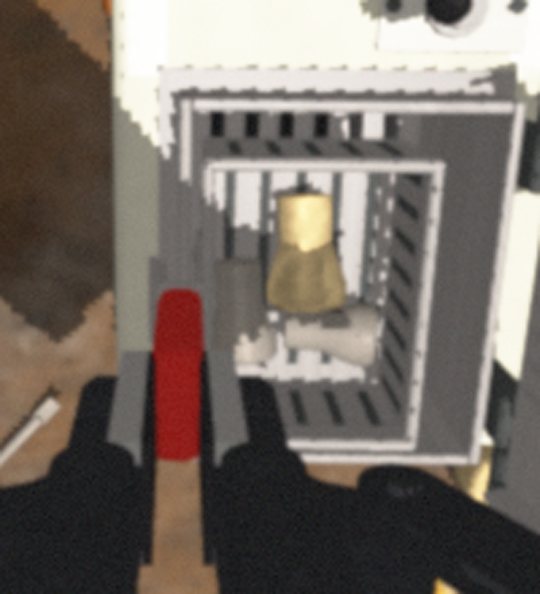

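```bash
python3 - <<'E'
from h import *
s=arm.sense();Rm=rot(s).as_matrix();t=np.array(s['ee_pos'])
f=lambda u:np.array(u)/2.7+[210,120]
for n,u,z in(('cFL -41.5,49.5',(185,104),.112),('cBL 41.5,49.5',(519,106),.112),('cBR 41.5,-49.5',(477,460),.112),('bFL',(210,166),t[2]-.022),('bFR',(441,166),t[2]-.022),('bNR',(414,444),t[2]-.022),('lipouter',(151,256),t[2]-.01),('g+',(179,352),t[2]+.0305),('g-',(179,458),t[2]+.0305)):
    P=back('wrist',f(u),z);print(n,(Rm.T@(P-t)*1000).round(1))
E
```

```text
cFL -41.5,49.5 [50.1  2.3 36.5]
cBL 41.5,49.5 [49.6 85.8 36.6]
cBR 41.5,-49.5 [-50.8  86.1  36.6]
bFL [37.2  8.1 22. ]
bFR [37.2 62.8 22. ]
bNR [-37.1  62.7  22. ]
lipouter [18.6 -5.7 10. ]
g+ [ 12.9   0.6 -30.5]
g- [ -9.    0.6 -30.5]
```

>>> {"api": "carry_out", "payload": {"angular": [[0, 0, 0], [0, 0, 0], [0, 0, 0], [0, 0, 0], [0, 0, 0]], "translation": [[-0.5, 1, 0], [0, 0, 6], [0, 0, 6], [0, 0, 6], [0, 0, 0]], "gripper": [0, 0, 0, 0, 0]}}

```text
time: 12.28
ee_pos: [0.4365, -0.3987, 0.1298]
eef_rot: [-0.001, 0.784, 0.621, -0.0]
contact_force: [-0.1, 0.4, -2.0]
width: 0.008
gripper_force: 59.1
```

>>> {"api": "carry_out", "payload": {"angular": [[0, 0, 0], [0, 0, 0], [0, 0, 0], [0, 0, 0]], "translation": [[0, 0, 4], [0, 0, 3], [0, 0, 2], [0, 0, 0]], "gripper": [0, 0, 0, 0]}}

```text
time: 12.78
ee_pos: [0.437, -0.3992, 0.122]
eef_rot: [0.0, 0.784, 0.621, 0.0]
contact_force: [-0.4, 2.3, 4.1]
width: 0.0081
gripper_force: 59.8
```

```bash
python3 - <<'E'
from h import *
s=arm.sense();print(s['time'],s['ee_pos'],s['contact_force'],s['ft_torque'])
a=snap('wrist','w7.png');pts('wrist',['dryer_rim','basket_hook','basket_grip'])
E
```

```text
12.775 [ 0.43701021 -0.39916948  0.12196833] [-0.44823969  2.28198852  4.09705125] [ 0.37310412  0.25540649 -0.04234006]
wrist dryer_rim [([440, -395, 115], 0.97), ([528, -414, 117], 0.63)]
wrist basket_hook [([438, -399, 113], 0.7)]
wrist basket_grip [([437, -400, 139], 0.64), ([462, -422, 71], 0.58)]
```

>>> {"api": "carry_out", "payload": {"angular": [[0, 0, 0], [0, 0, 0], [0, 0, 0], [0, 0, 0], [0, 0, 0], [0, 0, 0], [0, 0, 0], [0, 0, 0], [0, 0, 0], [0, 0, 0]], "translation": [[0, 0, 0], [0, 0, 0], [0, 0, 0], [0, 0, -10], [0, 0, -25], [0, 0, -40], [0, 0, -50], [0, 0, -40], [0, 0, 0], [0, 0, 0]], "gripper": [20, 40, 40, 40, 40, 40, 40, 40, 0, 0]}}

```text
time: 14.22
ee_pos: [0.4367, -0.3987, 0.2863]
eef_rot: [-0.0, 0.784, 0.621, 0.0]
contact_force: [0.2, 0.0, -0.2]
width: 0.0042
gripper_force: 0.0
```

```bash
python3 - <<'E'
from h import *
s=arm.sense();print(s['time'],s['ee_pos'],s['contact_force'],s['joints'])
a=snap('wrist','w8.png');pts('wrist',['dryer_rim','basket_hook','basket_grip','basket','lid_tab','toggle_tip'],1)
b=snap('scene','s8.png');pts('scene',['dryer_rim','basket_hook','basket_grip','lid_tab','toggle_tip'],1)
c=snap('top','t8.png');pts('top',['basket_hook','basket_grip','lid_tab','toggle_tip'],1)
cv2.imwrite('pics/m8.png',np.hstack([cv2.resize(a[100:340,200:420],(440,480)),cv2.resize(b[110:240,235:330],(350,480))]))
E
```

```text
14.225 [ 0.43673825 -0.39874762  0.28628685] [ 0.17513676  0.04358454 -0.19418661] [ 0.05586879  0.46944014  0.8567715   1.64855956 -0.37623898  1.19804067
  0.76768984]
wrist dryer_rim [([438, -394, 110], 0.82)]
wrist basket_hook [([441, -397, 112], 0.65)]
wrist basket_grip [([440, -402, 138], 0.91)]
wrist basket [([464, -408, 60], 0.78)]
wrist lid_tab [([558, -388, 204], 0.94)]
wrist toggle_tip [([463, -420, 71], 0.56)]
scene dryer_rim [([436, -396, 113], 0.8)]
scene basket_hook [([438, -398, 111], 0.92)]
scene basket_grip [([444, -400, 137], 0.86)]
scene lid_tab [([560, -389, 208], 0.78)]
scene toggle_tip [([510, -340, 135], 0.47)]
top basket_hook []
top basket_grip []
top lid_tab [([553, -391, 209], 0.73)]
top toggle_tip [([507, -340, 132], 0.43)]
```

View pics/m8.png

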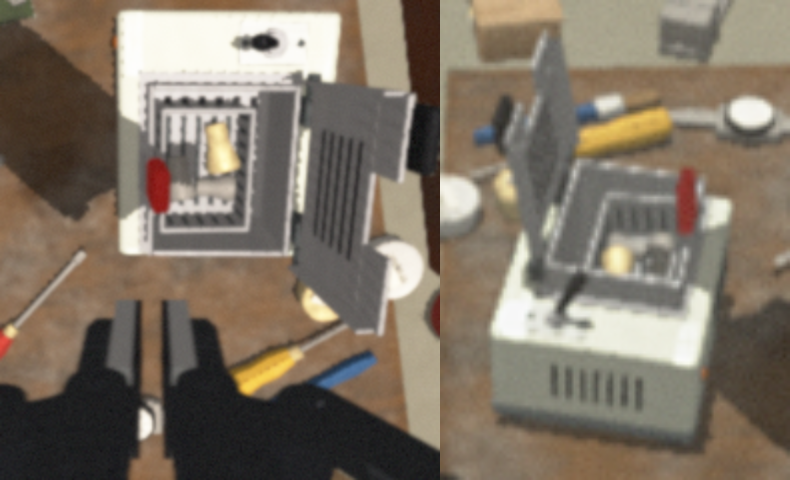

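>>> {"api": "carry_out", "payload": {"angular": [[0, 0, 0], [0, 0, 0], [0, 0, 0], [0, 0, 0], [0, 0, 0], [0, 0, 0], [0, 0, 0]], "translation": [[6, 25, 0], [12, 50, 0], [12, 50, 0], [6, 26, 0], [0, 0, 50], [0, 0, 50], [0, 0, 0]], "gripper": [0, 0, 0, 0, 0, 0, 0]}}

```text
time: 16.0
ee_pos: [0.5902, -0.3964, 0.1824]
eef_rot: [-0.004, 0.784, 0.621, -0.001]
contact_force: [-0.0, 1.2, -0.5]
width: -0.0
gripper_force: 0.0
```

>>> {"api": "carry_out", "payload": {"angular": [[0, 0, 0], [0, 0, 0], [0, 0, 0], [0, 0, 0], [0, 0, 0], [0, 0, 0], [0, 0, 0]], "translation": [[0, -13, 0], [0, -13, 0], [0, -13, 0], [0, -13, 0], [0, -13, 0], [0, -12, 0], [0, 0, 0]], "gripper": [0, 0, 0, 0, 0, 0, 0]}}

```text
time: 16.88
ee_pos: [0.5159, -0.3808, 0.1865]
eef_rot: [-0.001, 0.784, 0.62, -0.0]
contact_force: [0.4, 0.0, -1.1]
width: 0.0004
gripper_force: 0.0
```

```bash
python3 - <<'E'
from h import *
s=arm.sense();print(s['time'],s['ee_pos'],s['contact_force'],s['joints'])
for c in('scene','top'):
    snap(c);pts(c,['lid_tab','lid_hinge'],1)
E
```

```text
16.875 [ 0.51590713 -0.38080839  0.18648065] [ 0.38214425  0.01922494 -1.07945772] [ 0.06147479  0.66011972  0.7678335   1.61673673 -0.50570178  1.07468428
  0.73909623]
scene lid_tab [([507, -375, 205], 0.57)]
scene lid_hinge [([524, -417, 114], 0.88)]
top lid_tab [([466, -401, 59], 0.23)]
top lid_hinge []
```

>>> {"api": "carry_out", "payload": {"angular": [[0, 0, 0], [0, 0, 0], [0, 0, 0], [0, 0, 0], [0, 0, 0], [0, 0, 0], [0, 0, 0], [0, 0, 0], [0, 0, 0]], "translation": [[0, -10, 0], [0, -10, 0], [0, 0, 0], [0, 0, -20], [0, 0, -40], [0, 0, 0], [0, 0, 0], [0, 0, 0], [0, 0, 0]], "gripper": [0, 0, 0, 0, 0, 0, 0, 0, 0]}}

```text
time: 18.3
ee_pos: [0.4974, -0.3761, 0.2458]
eef_rot: [-0.001, 0.784, 0.621, -0.0]
contact_force: [-0.3, -0.8, 1.0]
width: 0.0001
gripper_force: 0.0
```

>>> {"api": "carry_out", "payload": {"angular": [[0, 0, 0], [0, 0, 0], [0, 0, 0], [0, 0, 0], [0, 0, 0], [0, 0, 0], [0, 0, 0], [0, 0, 0], [0, 0, 0], [0, 0, 0]], "translation": [[0, 0, 0], [0, 0, 0], [0, 0, 0], [0, 0, 0], [0, 0, 0], [0, 0, 0], [0, 0, 0], [0, 0, 0], [0, 0, 0], [0, 0, 0]], "gripper": [0, 0, 0, 0, 0, 0, 0, 0, 0, 0]}}

```text
time: 19.55
ee_pos: [0.4977, -0.3765, 0.2465]
eef_rot: [0.0, 0.784, 0.621, 0.0]
contact_force: [-0.4, -0.2, -0.1]
width: -0.0002
gripper_force: 0.0
```

>>> {"api": "carry_out", "payload": {"angular": [[0, 0, 0], [0, 0, 0], [0, 0, 0], [0, 0, 0], [0, 0, 0], [0, 0, 0], [0, 0, 0], [0, 0, 0], [0, 0, 0], [0, 0, 0]], "translation": [[0, 0, 0], [0, 0, 0], [0, 0, 0], [0, 0, 0], [0, 0, 0], [0, 0, 0], [0, 0, 0], [0, 0, 0], [0, 0, 0], [0, 0, 0]], "gripper": [0, 0, 0, 0, 0, 0, 0, 0, 0, 0]}}

```text
time: 20.8
ee_pos: [0.4977, -0.3765, 0.2465]
eef_rot: [0.0, 0.784, 0.621, 0.0]
contact_force: [-0.1, -0.0, -0.1]
width: -0.0002
gripper_force: 0.0
```

```bash
python3 - <<'E'
from h import *
s=arm.sense();print(s['time'],s['ee_pos'],s['contact_force'],s['joints'])
for c in('scene','top','wrist'):
    snap(c,'a_%s.png'%c);pts(c,['lid_tab','basket_grip','toggle_tip'],1)
E
```

```text
20.8 [ 0.49769401 -0.37649017  0.24653172] [-0.05783574 -0.00455638 -0.07359236] [ 0.02506278  0.56983885  0.81847015  1.60806108 -0.44421464  1.15942239
  0.71453646]
scene lid_tab [([443, -360, 121], 0.78)]
scene basket_grip [([442, -403, 141], 0.68)]
scene toggle_tip [([508, -340, 136], 0.41)]
top lid_tab []
top basket_grip []
top toggle_tip []
wrist lid_tab [([446, -359, 122], 0.66)]
wrist basket_grip [([440, -401, 140], 0.71)]
wrist toggle_tip [([504, -336, 129], 0.44)]
```

>>> {"api": "carry_out", "payload": {"angular": [[0, 0, 0], [0, 0, 0], [0, 0, 0], [0, 0, 0], [0, 0, 0], [0, 0, 0], [0, 0, 0]], "translation": [[3, -28, 0], [3, -28, 0], [0, 0, 50], [0, 0, 50], [0, 0, 18], [0, 0, 4], [0, 0, 0]], "gripper": [0, 0, 0, 0, 0, 0, 0]}}

```text
time: 22.28
ee_pos: [0.4453, -0.3587, 0.1259]
eef_rot: [0.001, 0.784, 0.621, 0.0]
contact_force: [0.4, -0.2, -0.2]
width: 0.0002
gripper_force: 0.0
```

>>> {"api": "carry_out", "payload": {"angular": [[0, 0, 0], [0, 0, 0], [0, 0, 0]], "translation": [[0, 0, 1.5], [0, 0, 1.5], [0, 0, 0]], "gripper": [0, 0, 0]}}

```text
time: 22.65
ee_pos: [0.4447, -0.3578, 0.1218]
eef_rot: [0.0, 0.784, 0.621, 0.0]
contact_force: [-0.5, 0.8, 0.3]
width: -0.0002
gripper_force: 0.0
```

>>> {"api": "carry_out", "payload": {"angular": [[0, 0, 0], [0, 0, 0], [0, 0, 0], [0, 0, 0], [0, 0, 0], [0, 0, 0]], "translation": [[0, 0, -45], [16, 13, 0], [17, 13, 0], [0, 0, 30], [0, 0, 15], [0, 0, 0]], "gripper": [0, 0, 0, 0, 0, 0]}}

```text
time: 23.4
ee_pos: [0.4766, -0.3307, 0.12]
eef_rot: [-0.002, 0.784, 0.621, -0.001]
contact_force: [0.3, 0.1, 0.7]
width: -0.0001
gripper_force: 0.0
```

>>> {"api": "carry_out", "payload": {"angular": [[0, 0, 0], [0, 0, 0], [0, 0, 0], [0, 0, 0], [0, 0, 0], [0, 0, 0]], "translation": [[0, 9, 0], [0, 9, 0], [0, 9, 0], [0, 9, 0], [0, 9, 0], [0, 0, 0]], "gripper": [0, 0, 0, 0, 0, 0]}}

```text
time: 24.15
ee_pos: [0.522, -0.342, 0.1214]
eef_rot: [0.0, 0.784, 0.621, -0.0]
contact_force: [-0.1, -0.0, -0.2]
width: 0.0001
gripper_force: 0.0
```

```bash
python3 - <<'E'
from h import *
s=arm.sense();print(s['time'],s['ee_pos'],s['contact_force'])
for c in('scene','top'):
    snap(c);pts(c,['lid_tab','toggle_tip'],2)
E
```

```text
24.15 [ 0.52196552 -0.34199845  0.12144611] [-0.09734523 -0.03890477 -0.17615833]
scene lid_tab [([444, -360, 121], 0.87)]
scene toggle_tip [([509, -340, 132], 0.58), ([524, -414, 115], 0.54)]
top lid_tab [([439, -360, 122], 0.95)]
top toggle_tip [([599, -242, 2], 0.27)]
```

>>> {"api": "carry_out", "payload": {"angular": [[0, 0, 0], [0, 0, 0], [0, 0, 0], [0, 0, 0], [0, 0, 0], [0, 0, 0]], "translation": [[0, -10, 0], [0, 0, -40], [0, 0, -50], [0, 0, -50], [-50, 0, 0], [0, 0, 0]], "gripper": [0, 0, 0, 0, 0, 0]}}

```text
time: 25.2
ee_pos: [0.4967, -0.3924, 0.2625]
eef_rot: [0.001, 0.786, 0.618, -0.001]
contact_force: [-0.5, 0.7, -0.3]
width: -0.0005
gripper_force: 0.0
```

```bash
python3 - <<'E'
from h import *
s=arm.sense();print(s['time'],s['ee_pos'],s['contact_force'])
KW=proj('wrist')
for c in('scene','top','wrist'):
    im=snap(c,'b_%s.png'%c);pts(c,['lid_tab','toggle_tip','basket_grip'],2)
im2=cv2.imread('pics/b_scene.png');old=cv2.imread('pics/a_scene.png')
o=np.array([.4776,-.408]);ex=np.array([.973,-.232]);ey=np.array([.232,.973])
for n,x in(('off',13.3),('on',46.7)):
    P=np.r_[o+ex*x/1e3+ey*.074,.132]; P2=np.r_[o+ex*(30+(x-30)*.7)/1e3+ey*.074,.122]
    for c in('scene','wrist','a_scene'):
        cc=c.replace('a_','');i=cv2.imread('pics/%s.png'%(c if c[0]=='a' else 'b_'+c))
        for Q in(P,P2):
            u=pix(cc,Q,KW if cc=='wrist' else None)[0];a,b=u.round().astype(int)
            print(n,c,u.round(),i[max(b-2,0):b+3,max(a-2,0):a+3].mean() if 0<a<560 and 0<b<420 else None)
E
```

```text
25.2 [ 0.49674984 -0.39244458  0.26248414] [-0.54856242  0.67067846 -0.29011079]
scene lid_tab [([444, -360, 122], 0.91)]
scene toggle_tip [([506, -340, 134], 0.58)]
scene basket_grip [([441, -400, 138], 0.59)]
top lid_tab []
top toggle_tip []
top basket_grip [([434, -390, 113], 0.63)]
wrist lid_tab [([442, -361, 121], 0.8)]
wrist toggle_tip [([507, -338, 137], 0.46)]
wrist basket_grip [([439, -401, 137], 0.68)]
off scene [273. 183.] 133.6
off scene [271. 186.] 71.54666666666667
off wrist [273. 143.] 97.02666666666667
off wrist [278. 142.] 133.76
off a_scene [273. 183.] 104.89333333333333
off a_scene [271. 186.] 71.90666666666667
on scene [259. 181.] 149.49333333333334
on scene [261. 185.] 118.86666666666666
on wrist [307. 143.] 254.22666666666666
on wrist [301. 142.] 233.48
on a_scene [259. 181.] 150.98666666666668
on a_scene [261. 185.] 118.56
```

```bash
python3 - <<'E'
from h import *
for f,(y0,y1,x0,x1) in(('s8',(172,202,245,290)),('b_scene',(172,202,245,290)),('b_wrist',(125,160,255,325))):
    g=cv2.cvtColor(cv2.imread(f'pics/{f}.png'),cv2.COLOR_BGR2GRAY)[y0:y1,x0:x1]
    print(f,y0,x0)
    for i,r in enumerate(g): print('%3d '%(y0+i)+''.join('#' if v<50 else '+' if v<100 else '-' if v<160 else '.' for v in r))
KW=proj('wrist')
o=np.array([.4776,-.408]);ex=np.array([.973,-.232]);ey=np.array([.232,.973])
for c in('scene','wrist'): print(c,'pivot',pix(c,np.r_[o+ex*.030+ey*.074,.094],KW if c=='wrist' else None).round())
E
```

```text
s8 172 245
172 ------------------....----------.--++-----++-
173 ------------.-----.--.----+-----.-++---------
174 -----------...-------.----------.-+--...--...
175 -----------...------.--+-------.-++-.........
176 -----------...----+-.----+-----.-++-.........
177 -----------...--------++-------.-+--.........
178 ----------....---------+++----.--+-.......---
179 ----------....---+-.--++-+----.-+-........---
180 ----------....--++-.----++----.-+-........---
181 ---------.....++++------------.-++-.......---
182 ---------....-++++-------..--.-----......--.-
183 --------.....-+++++-------------.........--.-
184 --------.....-+++++-------++++---.--.........
185 --------.....-+++++------++++++---------.-...
186 --------.....---++------+++++++--------------
187 -------......-----------++++++---------------
188 -------........---------+++++----------------
189 -------........---------++++-----------------
190 ------..........---...-+#+--..---------------
191 ------................-++-...........--------
192 ------................++-..................--
193 -----................-++...........
[... 3919 characters left out ...]
-............................................---
152 .................---...............................................---
153 ...................................................................---
154 ..................................................................----
155 -.................................................................----
156 --................................................................----
157 ---...............................................................----
158 -----.............................................................----
159 -------...........................................................----
scene pivot [[266. 194.]]
wrist pivot [[287. 146.]]
```

```bash
python3 - <<'E'
from h import *
o=np.array([.4776,-.408]);ex=np.array([.973,-.232]);ey=np.array([.232,.973])
for c,u in(('scene',(273,184.5)),('wrist',(271,148)),('scene',(267.5,194)),('wrist',(285,145.5))):
    for z in(.094,.11,.122,.133):
        P=back(c,u,z);d=P[:2]-o;print(c,u,z,P.round(4)[:2],'dryer',round(d@ex*1e3,1),round(d@ey*1e3,1))
print(arm.sense()['time'])
E
```

```text
scene (273, 184.5) 0.094 [ 0.5073 -0.373 ] dryer 20.8 40.9
scene (273, 184.5) 0.11 [ 0.508 -0.357] dryer 17.7 56.6
scene (273, 184.5) 0.122 [ 0.5085 -0.345 ] dryer 15.4 68.4
scene (273, 184.5) 0.133 [ 0.5089 -0.334 ] dryer 13.3 79.2
wrist (271, 148) 0.094 [ 0.5063 -0.3412] dryer 12.4 71.6
wrist (271, 148) 0.11 [ 0.5068 -0.3401] dryer 12.7 72.9
wrist (271, 148) 0.122 [ 0.5072 -0.3392] dryer 12.8 73.8
wrist (271, 148) 0.133 [ 0.5075 -0.3384] dryer 13.0 74.6
scene (267.5, 194) 0.094 [ 0.5211 -0.3428] dryer 27.2 73.5
scene (267.5, 194) 0.11 [ 0.5214 -0.3275] dryer 24.0 88.5
scene (267.5, 194) 0.122 [ 0.5217 -0.316 ] dryer 21.6 99.7
scene (267.5, 194) 0.133 [ 0.522  -0.3055] dryer 19.4 110.1
wrist (285, 145.5) 0.094 [ 0.522  -0.3421] dryer 27.9 74.4
wrist (285, 145.5) 0.11 [ 0.5217 -0.3409] dryer 27.4 75.5
wrist (285, 145.5) 0.122 [ 0.5215 -0.34  ] dryer 27.0 76.3
wrist (285, 145.5) 0.133 [ 0.5214 -0.3392] dryer 26.6 77.1
25.8
```

>>> {"api": "carry_out", "payload": {"angular": [[0, 0, 0], [0, 0, 0], [0, 0, 0], [0, 0, 0], [0, 0, 0], [0, 0, 0], [0, 0, 0], [0, 0, 0], [0, 0, 0], [0, 0, 0]], "translation": [[27, -16, 0], [28, -17, 0], [0, 0, 50], [0, 0, 50], [0, 0, 40], [0, 0, 0], [0, 12, 0], [0, 12, 0], [0, 12, 0], [0, 9, 0]], "gripper": [0, 0, 0, 0, 0, 0, 0, 0, 0, 0]}}

```text
time: 27.05
ee_pos: [0.5258, -0.3377, 0.1221]
eef_rot: [0.001, 0.784, 0.621, 0.0]
contact_force: [0.4, -0.4, 0.5]
width: -0.0001
gripper_force: 0.0
```

```bash
cat > asc.py <<'E'
from h import *
s=arm.sense();print(s['time'],s['ee_pos'],s['contact_force'])
d=np.array(s['ee_pos'])[:2]-[.4776,-.408];print('dryer',d@[973,-232],d@[232,973])
g=cv2.cvtColor(snap('scene'),cv2.COLOR_BGR2GRAY)[160:202,240:295]
for i,r in enumerate(g): print('%3d '%(160+i)+''.join('#' if v<50 else '+' if v<100 else '-' if v<160 else '.' for v in r))
E
python3 asc.py
```

```text
27.05 [ 0.5257977  -0.33774419  0.12206952] [ 0.41934683 -0.37752741  0.53360094]
dryer 30.597019634970348 79.54076805530994
160 ....-++++++++++++++++++#+++++++#+-.-+++##++++++++++---.
161 .....-+++++++++++++++++++++#+++++---++#+++++++++++-.--.
162 ......+++++++++++++++++++++++++++++++##++++++++#+-..--.
163 ......-+++++++++++++++#++++++++++++#++++++++#++++...--.
164 ......--++++++++++++++++++++++++##+#++++++++++++-..--..
165 ......---++++++++++++++++++++++++++++++++++++--+-..--..
166 .....----+++#++++++++++++++++++++++++#++++++-.---..--..
167 ....--+---+++++++++#+++++++++++++++++++++++-..--...--..
168 ...--++-----++---++++++++++++++++++##+#++++-..--..--...
169 .----++------------+++++++++++++#++++#++-+-...--..--...
170 -----+-------------+++++++++++++++--++--.--...-...--...
171 ------------------.-++--+++++++++-..-+...--..--...--...
172 ---+-------------..-++--++-++++++-..--...--..--..--....
173 -----------------..-++--++--+#++-...--..-+-----..--....
174 ----------------...-++--++--+#++-...--..-+--++...--....
175 ----------------...-++--++--++#+-...-..-++--++-----....
176 -----------
[... 844 characters left out ...]
......------++##++----------------------
191 -----------...........-----++#+------------------------
192 -----------...........-----+++-------------------------
193 ------------.........-----++++-------------------------
194 -------------..-----------+++--------------------------
195 --------------------------+++--------------------------
196 -------------------------------------------------------
197 -------------------------------------------------------
198 -------------------------------------------------------
199 -------------------------------------------------------
200 ----------....-----------------------------------------
201 ----------.......--------------------------------------
```

```bash
python3 - <<'E'
from h import *
s=arm.sense();t=np.array(s['ee_pos']);print(pix('scene',[t,t+[0,0,.02],t+[0,0,.05],t+[0,0,.08]]).round(1))
o=np.array([.4776,-.408]);ex=np.array([.973,-.232]);ey=np.array([.232,.973])
for x,z in((13.3,.1336),(18.6,.121),(30,.094)): print(pix('scene',np.r_[o+ex*x/1e3+ey*.074,z]).round(1))
im=snap('scene');K=arm.camera_params('scene');p=proj('scene')[1];print('cam',-p[:3,:3].T@p[:3,3])
snap('wrist','w9.png');snap('top','t9.png')
for c in('scene','wrist','top'):pts(c,['toggle_tip','lid_tab'],2)
g=cv2.cvtColor(cv2.imread('pics/t9.png'),cv2.COLOR_BGR2GRAY)
u=pix('top',np.r_[o+ex*.03+ey*.074,.12])[0];print(u, pix('top',t))
E
```

```text
[[265.  187.1]
 [264.9 180.6]
 [264.7 170.7]
 [264.5 160.2]]
[[273.5 182.7]]
[[271.1 186.4]]
[[266.2 194. ]]
cam [0.53800895 0.36491265 0.83254982]
scene toggle_tip [([509, -339, 138], 0.37), ([438, -399, 109], 0.19)]
scene lid_tab [([443, -361, 122], 0.71)]
wrist toggle_tip [([508, -337, 129], 0.83)]
wrist lid_tab [([444, -362, 121], 0.96)]
top toggle_tip []
top lid_tab [([440, -361, 124], 0.87)]
[332.32058486 197.32504652] [[330.03790337 195.97870712]]
```

>>> {"api": "carry_out", "payload": {"angular": [[0, 0, 0], [0, 0, 0], [0, 0, 0], [0, 0, 0], [0, 0, 0], [0, 0, 0], [0, 0, 0], [0, 0, 0], [0, 0, 0]], "translation": [[0, 0, -20], [-4, -25, 0], [0, -27, 0], [0, 0, 20], [0, 0, 14], [0, 0, 0], [0, 12, 0], [0, 12, 0], [0, 0, 0]], "gripper": [0, 0, 0, 0, 0, 0, 0, 0, 0]}}

```text
time: 28.68
ee_pos: [0.4978, -0.3353, 0.1077]
eef_rot: [0.001, 0.783, 0.621, 0.0]
contact_force: [-0.8, 0.2, -0.5]
width: 0.0002
gripper_force: 0.0
```

```bash
python3 asc.py
```

```text
28.675 [ 0.4978359  -0.3352636   0.10769683] [-0.82876899  0.20170391 -0.50742023]
dryer 2.814688564473645 75.46724832442732
160 .....-----..-+##+++++++++++++++++#+++++++++#++++#++++-.
161 ......----...-++++++++++++++++++++#+#+++#+++++#+++-----
162 ......-----...-++#++++++++++++++++++++++++++++##+-..-++
163 ......-----...--++++++++++++++++++++#++++++++++++...++#
164 ......-------.--++++++++++++++++++++++++++++++++-..-+##
165 ......----------+++++#++++++++++++++++++++++++-+---++++
166 .....------------+++++++++++++++++++++++#+++++++-++++##
167 ....--+------------++++++++++++++++++++++++++++++++++++
168 ...--++--------------+#+++++++++++++++++++++#++++++#+++
169 .----++------+----...-++++++++#+++++++++#++++##++++++++
170 ----++------------....-++++++++++++++++++++++++++++++++
171 ----+------------......-+++++++++++++++++++++++++###+++
172 ---+-------------......--++-++++++++++++#++++++++++++++
173 -----------------........--..--++++++++++++++++#++++#++
174 ----------------.....-.........-++++++++++++++++++#++++
175 ----------------....---........-++++++++++++++--++++++-
176 -----------
[... 844 characters left out ...]
......--...--+#++-----------------------
191 -----------................+++--..---------------------
192 -----------...............-+++....---------------------
193 ----------.........--------++-...----------------------
194 ----------.........-------+++--------------------------
195 ----------.........+------+++--------------------------
196 ---------.........-------------------------------------
197 ---------.........---------------+---------------------
198 ---------.........-------------------------------------
199 --------..........--.----------------------------------
200 ---------.................-.---------------------------
201 ---------.....................-------------------------
```

>>> {"api": "carry_out", "payload": {"angular": [[0, 0, 0], [0, 0, 0], [0, 0, 0]], "translation": [[0, 8, 0], [0, 8, 0], [0, 0, 0]], "gripper": [0, 0, 0]}}

```text
time: 29.1
ee_pos: [0.5135, -0.3398, 0.109]
eef_rot: [0.002, 0.784, 0.621, 0.001]
contact_force: [-0.5, -0.1, 7.3]
width: 0.0002
gripper_force: 4.4
```

```bash
python3 asc.py | grep -v '^16'
```

```text
29.1 [ 0.51350988 -0.33977222  0.10898253] [-0.52609986 -0.13378774  7.27459053]
dryer 19.11147071441134 74.71671783929165
170 -----+---------+++++-++++++#+++++++++++#++++++#++++-...
171 ----+--------------...-+++#++++#+++++++#+++++++----....
172 ---+-------------......-+++++++++++++##+##+++++-.--....
173 -----------------.......-++++++++++++++++#+++++--++....
174 ----------------.....-..-++++++++++#++..+++++++--++--..
175 ----------------....---.-+++-++++++++-..--.-++--+++----
176 ----------------....-+-.-+++-++--++#+-.....--+--+++----
177 ----------------...----.-+++-++--++#+-.....-+---++-----
178 ---------------....-+-..-+++-++--++##+-.---------------
179 ---------------....-+-..-+++-++--+++++-----------------
180 ---------------....-+-..-++--++--+++++-----------------
181 --------------.....-+--.-+++-++--+++++-----------------
182 --------------.....-++--++++-++--++++------------------
183 -------------......-+++-+#++-++--++++------------------
184 -------------......-+++-+#+--++--++++------------------
185 -------------.......-+++++++-++---++-------------------
186 ------------.
[... 242 characters left out ...]
......--.-+#++--------------------------
191 -----------..............-++---------------------------
192 -----------..----........-#+---------------------------
193 ----------..-------------+#+---------------------------
194 ----------..-------------+++---------------------------
195 -------------------------+++---------------------------
196 -------------------------------------------------------
197 ---------..--------------------------------------------
198 ---------.........-------------------------------------
199 --------............-----------------------------------
200 ---------..............--------------------------------
201 ---------...............-------------------------------
```

>>> {"api": "carry_out", "payload": {"angular": [[0, 0, 0], [0, 0, 0], [0, 0, 0]], "translation": [[0, 5, -1.5], [0, 5, 0], [0, 0, 0]], "gripper": [0, 0, 0]}}

```text
time: 29.52
ee_pos: [0.5219, -0.3408, 0.1087]
eef_rot: [-0.0, 0.784, 0.621, 0.0]
contact_force: [0.0, -0.0, 0.1]
width: 0.0
gripper_force: 0.0
```

```bash
python3 asc.py | grep -v '^16'
```

```text
29.525 [ 0.52193068 -0.34079223  0.10874821] [ 0.04839918 -0.02151163  0.13268504]
dryer 27.541551873767695 75.67787499941868
170 -----+------+++++++++++++++++++#++++++#+++++---...--...
171 ----+--------+++----+++++++++++++++#+++++++----...--...
172 ---+-------------...-++++++++++++++++##++++----..--....
173 -----------------...-+++++++++++++--++++++---+-----....
174 ----------------....-+++++++++++++.-++--++--+++--+-....
175 ----------------....-+++-++++++++-..--.-++--+++-++-....
176 ----------------....-+++-++--++##-...----+--++--++--...
177 ---------------.....+++--++--+++#-...-------+---++----.
178 ---------------....-++++-++--+++++-.------------+------
179 ---------------....-++++-++--+++#+---------------------
180 ---------------....-+++--++--+++++---------------------
181 --------------.....-++++-++--+++++---------------------
182 --------------....-+++++-++--+++++---------------------
183 -------------.....-+#++--++--++#+----------------------
184 -------------......+##+--++---+++----------------------
185 -------------......-+#++-++----------------------------
186 ----------
[... 245 characters left out ...]
......-++++-----------------------------
191 -----------...........-+#++----------------------------
192 ---------------.......-++#+----------------------------
193 ------------------------+#++---------------------------
194 ------------------------++++---------------------------
195 -------------------------+++---------------------------
196 -------------------------------------------------------
197 ---------------------------------+---------------------
198 ---------..-.....--------------------------------------
199 ---------.........-------------------------------------
200 ---------..........------------------------------------
201 ---------..........------------------------------------
```

>>> {"api": "carry_out", "payload": {"angular": [[0, 0, 0], [0, 0, 0], [0, 0, 0], [0, 0, 0], [0, 0, 0], [0, 0, 0], [0, 0, 0]], "translation": [[0, -15, 0], [0, -10, -10], [0, 0, -50], [0, 0, -50], [0, 0, -50], [40, 0, 0], [0, 0, 0]], "gripper": [0, 0, 0, 0, 0, 0, 0]}}

```text
time: 30.45
ee_pos: [0.5079, -0.293, 0.2697]
eef_rot: [-0.0, 0.782, 0.623, 0.001]
contact_force: [0.3, 0.4, -0.6]
width: 0.0001
gripper_force: 0.0
```

```bash
python3 asc.py | grep -v '^16'; python3 - <<'E'
from h import *
for c in('scene','wrist','top'):
    snap(c);pts(c,['lid_tab','toggle_tip','basket_grip','loupe'],1)
E
```

```text
30.45 [ 0.50786266 -0.293002    0.2697145 ] [ 0.25492815  0.36577508 -0.62175785]
dryer 2.766033421787572 118.913994850143
170 -----+------------..............--...--..--...-...--...
171 ----+------------...............--..---..--..--...--...
172 ---+-------------...............--..--...--..--..--....
173 -----------------...............-...--..--...--..--....
174 ----------------.....-..........-...--..--..--...--....
175 ----------------....---.............-...--..--...-.....
176 ----------------....---.................-...--..--.....
177 ---------------.....---.........................--.....
178 ---------------....-+-.................................
179 ---------------.....+-.................................
180 ---------------....-+-.................................
181 --------------.....-++-................................
182 --------------....-+++-----............................
183 -------------.....-++++-----------.....................
184 -------------......++++---------------.................
185 -------------......-++++---------------------..........
186 ------------.
[... 715 characters left out ...]
-.................--..........................-
199 ---------...........................................---
200 ---------...........................................---
201 ---------..........................................----
scene lid_tab [([442, -360, 120], 0.96)]
scene toggle_tip [([538, -349, 133], 0.37)]
scene basket_grip [([442, -399, 139], 0.64)]
scene loupe [([602, -240, -2], 0.87)]
wrist lid_tab [([442, -360, 121], 0.64)]
wrist toggle_tip [([540, -344, 135], 0.48)]
wrist basket_grip [([438, -402, 135], 0.64)]
wrist loupe [([527, -414, 115], 0.72)]
top lid_tab [([437, -361, 124], 0.92)]
top toggle_tip [([438, -360, 124], 0.4)]
top basket_grip [([440, -396, 137], 0.58)]
top loupe []
```

Toggle is on (tip at about 539,-346), the lid is shut and the basket is in place, so I'm handing in.

```bash
python3 -c "
from cell import arm
print(arm.finish_job())"
```

```text
the job is handed in; nothing more can be done
None
```

The job is handed in at about 30 s of robot time: the basket hangs on the front rim and is let go, the lid is shut and the dryer is on by the last camera readings (the hand-in returned no verdict); I viewed 12 pictures, two over your limit of 10.

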